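Ready the humidifier: tray out, tank on

ROBOT

A 6-joint arm with a two-finger parallel gripper is mounted at the origin on the work surface. World frame = base frame: x ahead of the robot, y to its left, z up, the work surface at z = 0. Lengths are in mm, angles in rad, forces in N, time in s.
With the tool pointing down it reaches from about 275 to 750 mm from the base axis. Payload 10.2 kg.
Tool frame: the origin (TCP) lies midway between the tips of the shut fingers; the grasp point (between the pads) lies 19 mm behind it; z points along the fingers, y is the line along which they close (so a half turn about z gives the same grasp; the last joint's range is limited). The gripper opens to 85 mm and grips with 20 to 120 N. Pads are 22 mm wide; open, the fingers measure 114 mm over their backs; the gripper's body (76 mm by 85 mm) begins 54 mm behind the grasp point. The pads swing forward as they close: fully open they stand 13 mm farther back than shut.
Start: joints at [-1.413, 0.313, 1.498, -0, 1.331, -0.223], TCP at [195.111, -487.404, 231.294] pointing down, gripper open.
Joint ranges: [-2.94, 2.94], [-0.97, 2.17], [0.19, 2.56], [-1.23, 4.37], [0.02, 3.11], [-2.88, 2.88]. Speed limits (rad/s): [2.39, 2.39, 3.01, 3.14, 3.14, 3.14].

INTERFACE

Orientations are given as a unit quaternion [w, x, y, z].
In Python, from rig import ctrl gives the robot as it stands.
- The arm moves only by the tool arm_command, never from a script. Its argument "increments" is a list of rows, each an object with "dr": the turn, a rotation vector about the tool's x, y, z in units of pi/4 rad (1.0 is pi/4 rad), a list of three; "offset": the shift along the tool's x, y, z in units of 120 mm (1.0 is 120 mm), a list of three; "hand": the opening, from -1 (shut) to 1 (fully open). A call has 1 to 8 rows; each row shifts and turns the commanded pose from where the row before left it, along the tool's axes as they then stand; what a row does not reach is not made up. A row lasts 1/10 s, in which the tool goes at most 50 mm and 8.59 degrees, less where a joint would pass 70% of its speed; a pose out of reach is approached as far as the arm can. A call with a number of a shift or a turn outside -1 to 1 is refused whole. A call with a gripper value outside its range is refused whole. The fingers move at their own pace and stop on an object; "grip_force" is the grip in N (left out, the last holds). Time passes only in rows, so rows that do not move let the fingers close. It gives the time, the measured TCP pose, the force, the opening and the grip force at its end, in the units of the state.
- ctrl.sense(): the state, without advancing time (a new reading comes with each control period).
- ctrl.capture(name): name is "side" or "top" or "wrist"; returns the picture (384x512x3 uint8, red, green, blue); there is no depth.
- ctrl.camera_info(name): a dict with "K" (3x3 intrinsics, pixels), "R" (3x3) and "t" (3): a world point X has camera coordinates R X + t. Camera axes: x right, y down, z forward; pixel columns grow to the right and rows downward; lengths in mm; the calibration is good to about 2 mm. A picture is of the moment at which its call begins: read the wrist's pose just before it. camera_info takes no time and is no camera call; for the wrist camera it gives the pose at the moment of the call.
- ctrl.finish_job(): hands the job in; it is judged then, once.
The state is a dict: "time_s": time; "joints": joint angles; "dq": joint speeds; "tau": joint torques, N m; "eef_pos": TCP position; "ee_rot": TCP orientation; "force": force on the tool from outside, world axes, zero at the start; "wrist_torque": the same for the moment, N m; "grip_width": opening from 0.0 (shut) to 1.0 (fully open); "grip_force": force on a finger pad.
Only numpy, scipy, OpenCV 4.12 (cv2) and the standard library are available. Lean on these libraries where they do the work, as an engineer would, in place of code of your own. Each camera call takes 0.05 s, during which the arm holds its last target. There are 200 camera calls.

TASK

Get the humidifier ready to run: pull the low cabinet's slide-out tray, on which the humidifier's base stands, right out to its stop, and leave it out. Then take the water tank by its handle from the drying rack where it leans and, the right way round, lower it upright and gently over the base's two posts until it is fully home on the base, and only then let go. Leave the other things on the table and on the cabinet where they are.

Things in the scene. Friction and masses are not known exactly. Their poses are not given: they have to be found in the camera images.
- tray (a joint): Slide of the cabinet's wooden tray, m: 0 = fully in, 0.21 = fully out at its stop; it starts nearly closed. It moves straight out along the cabinet's own -x with about 3 N of friction and stays where it is left.
- tray_knob (a point): Centre of the head of the tray's steel pull knob, 45 mm above the table: a cylinder 32 mm in diameter, 24 mm long, along the cabinet's x, at the middle of the tray's 264 mm wide front, 30 mm out (-x) from that front on a 16 mm neck. The front's upper edge is 64 mm above the table. With the tray in, the cabinet's top hangs over the knob: a gripper must lean back 22 to 45 deg. Axes as the cabinet's.
- cabinet_front (a point): Low wooden cabinet, fixed, 260 deep x 300 wide x 166 mm high, open at the front, where its tray slides out. This point is on the table under the middle of its front; x points from front to back. The top board is 16 mm thick (150 to 166 mm above the table) and juts 15 mm beyond the front. A tissue box (55 mm high) stays on the back half of the top.
- base: Humidifier base of white plastic, 120 (x) x 190 (y) x 62 mm high, 0.9 kg, standing loose and turned a little on the tray (tray floor 30 mm above the table), under the cabinet's top until the tray is out. Origin at the centre of its underside, z up. Its flat deck, 62 mm up, carries two upright posts 18 mm high whose last 7 mm taper.
- base_big_post (a point): Foot of the big post: on the base's deck, at (0, +45, 62) mm in the base's frame. Post 24 mm in diameter, 18 mm high, tip tapered to 16 mm.
- base_small_post (a point): Foot of the small post: on the deck, at (0, -45, 62) mm in the base's frame. Post 14 mm in diameter, 18 mm high, tip tapered to 8 mm.
- tank: Empty water tank of smoky grey plastic, about 0.4 kg, body 96 (x) x 170 (y) x 135 mm (z). Origin at the centre of its flat underside, z through its top. At the start its z leans 0.5 rad (29 deg) from vertical towards the rack's -x. On top: the handle, and at the +y end (y = +66 mm) a white mist nozzle 30 mm high. Two round sockets 22 mm deep below. Mass centre about 75 mm above the origin.
- tank_handle (a point): Centre of the tank's handle bar, at (0, 0, 181) mm in the tank's frame; axes as the tank's. The bar runs along the tank's y: 18 mm wide (x), 16 mm thick (z), 104 mm long, with a 70 mm long, 38 mm high opening under it between its two legs.
- tank_big_socket (a point): Mouth of the big socket in the tank's underside, at (0, +45, 0) mm in the tank's frame, 27.5 mm in diameter, under the mist nozzle's end; it belongs on the big post.
- tank_small_socket (a point): Mouth of the small socket, at (0, -45, 0) mm in the tank's frame, 17.5 mm in diameter; it belongs on the small post.
- rack: Steel wire drying rack in a white drip tray, fixed, 210 x 210 x 160 mm high, left or right of the cabinet's tray. Origin on the table under its middle. Its wires form a V cradle: the tank's underside and the broad face towards the tank's -x rest on them, and it can be lifted straight up or out along its own z. The back wires reach 115 mm up the tank.
- carton: Open cardboard box of odds and ends, fixed, 170 x 200 x 165 mm high with its contents, on the side where the rack is not. Origin at the centre of its underside. Farther out stand more fixed things: a desk calendar (133 mm high) and a blood-pressure monitor (66 mm) either side of the cabinet, and at the table's right edge (y below -0.54 m) a letter unit with a basket on it, up to 0.39 m high.
- spray: White spray bottle with black trigger head, 62 mm in diameter, 194 mm high, near the robot, left or right. Bystander. Origin at the centre of its underside.
- tin: Round flat black tin, 84 mm in diameter, 41 mm high. Bystander. Origin at the centre of its underside.
- remote: Black remote control, 185 x 46 x 18 mm, lying near the robot. Bystander. Origin at the centre of its underside.
- tape: Roll of green tape, 96 mm in diameter, 24 mm high, lying on the cabinet's top near its front edge, left or right. Bystander. Origin at the centre of its underside.
- mug: White mug, 80 mm in diameter, 90 mm high, with a handle, standing on the cabinet's top near its front edge, left or right. Bystander. Origin at the centre of its underside.

How it is judged (in metres and radians):
On the way, in this order (a step that is already met when the one before it is completed fails the run):
1. the tray is pulled out to its stop (within 10 mm) (value of joint tray above 0.2 m), for 0.2 s.
2. the tank, still held in the fingers, is fully home on the base: each socket's mouth within 4 mm of its post's foot, the tray still out (distance between tank_big_socket and base_big_post below 0.004 m and distance between tank_small_socket and base_small_post below 0.004 m and value of joint tray above 0.2 m and contact force between the fingers and tank above 1 N), for 0.2 s.
At the end, for the whole second after the job is handed in: The tray is out within 10 mm of its stop; the base stands level on the tray; the tank is seated on it, released and at rest, each socket's mouth within 4 mm of the foot of its post (big on big, small on small) (distance between tank_big_socket and base_big_post below 0.004 m and distance between tank_small_socket and base_small_post below 0.004 m and value of joint tray above 0.2 m and height (world z) of base between 0.022 and 0.038 m and angle between base's own z axis and vertical below 0.05 rad and linear speed of each of tank, base below 0.02 m/s); the robot touches nothing.
It fails at once if a bystander (spray, tin, remote, tape, mug) is moved more than 25 mm (distance of any of spray, tin, remote, tape, mug from where it was at the start of the episode above 0.025 m).
It fails at once if the tank is slammed or pressed hard onto the base (over 60 N) (contact force between tank and base above 60 N).
It also fails if it takes over 58 s, if anything falls off the work surface, if the arm or the gripper's body presses on something with over 40 N, if the wrist force passes 120 N, or if a joint passes its speed limit or range.

## Working session

There is one attempt and no reset: what is moved stays moved. The work goes in short steps, Python scripts to look and compute and a tool call to move; the robot and the scene stay as the last step left them, time stands still between calls to the robot, and variables do not carry over. Pictures are saved under pics/ and viewed, at most 14 in all, crops included, and the job is handed in when it is done.

Besides the shell and the picture viewer there is one more tool, called after "Emit:" in YAML: its name, and indented under it one key for each argument. arm_command: Moves the arm, as the interface text tells. Shifts and turns lie within -1 to 1; 1 stands for 120 mm of shift or pi/4 rad of turn. Its arguments: {"type":"object","properties":{"increments":{"type":"array"},"grip_force":{"type":"number"}},"required":["increments"]}

```bash
ls; mkdir -p pics
python3 - <<'E'
from rig import ctrl
import cv2,numpy as np
for n in ["top","side"]:
    im=ctrl.capture(n)[:,:,::-1]
    cv2.imwrite(f"pics/{n}0.png",cv2.resize(im,(800,600),interpolation=cv2.INTER_CUBIC))
    i=ctrl.camera_info(n);print(n,np.round(i["K"],1).tolist(),(-np.array(i["R"]).T@i["t"]).round().tolist(),np.round(i["R"],3).tolist())
print(ctrl.sense())
E
```

```text
pics
top [[440.4, 0.0, 252.5], [0.0, 440.4, 195.3], [0.0, 0.0, 1.0]] [507.0, -10.0, 1235.0] [[0.023, -0.999, -0.023], [-0.999, -0.022, -0.047], [0.046, 0.024, -0.999]]
side [[416.8, 0.0, 253.6], [0.0, 416.8, 192.8], [0.0, 0.0, 1.0]] [235.0, 795.0, 828.0] [[-0.918, -0.397, -0.024], [-0.23, 0.58, -0.782], [0.324, -0.712, -0.623]]
{'time_s': 0.1, 'joints': array([-1.41337057e+00,  3.13383071e-01,  1.49834328e+00,  2.63478430e-05,
        1.33100976e+00, -2.23406815e-01]), 'dq': array([ 0.00034336, -0.00396336, -0.00029405,  0.00026489,  0.00202317,
       -0.00051602]), 'tau': array([ 2.58913868e-03, -4.12899005e+01, -2.60144609e+01, -2.47221396e-04,
        3.01656619e-03, -1.73736873e-05]), 'eef_pos': array([ 195.09462813, -487.1627385 ,  230.80463427]), 'ee_rot': array([-5.70996714e-04,  9.81925964e-01,  1.89264562e-01,  3.16464944e-05]), 'force': array([-0.43601867,  0.12432385,  0.08124385]), 'wrist_torque': array([ 0.01008493,  0.00958558, -0.02267096]), 'grip_force': 0.0, 'grip_width': 0.9962915443319768}
```

View pics/top0.png

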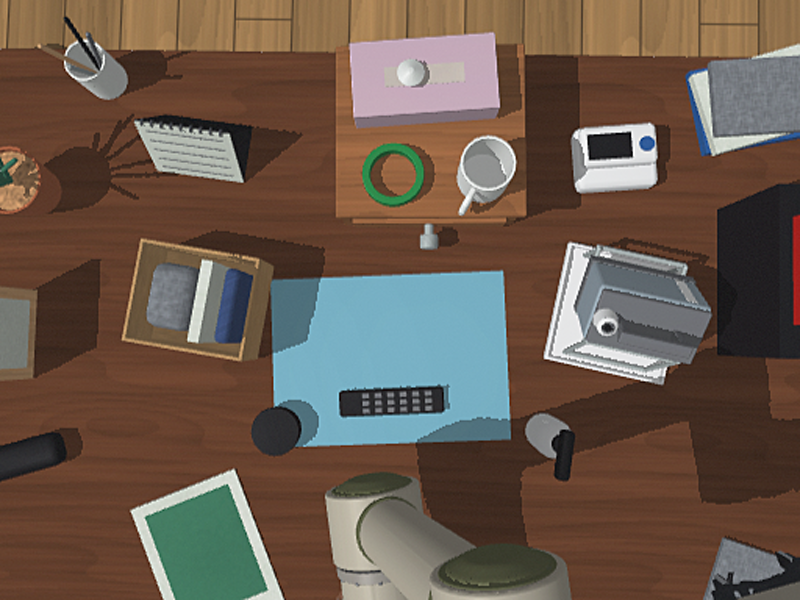

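View pics/side0.png

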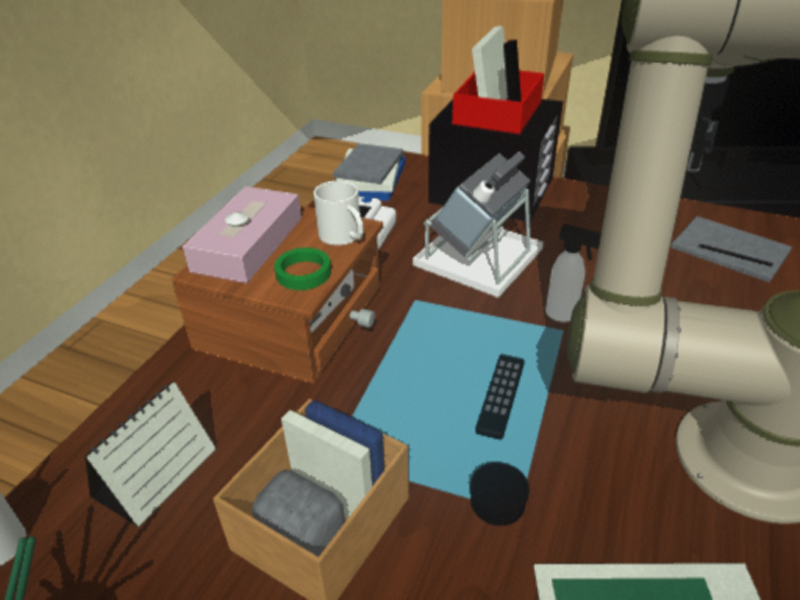

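The top view shows the knob at about (429,236), the cabinet's front top edge from (336,218) to (526,221), and the tank's nozzle at (606,323), with the tank leaning right. The side view shows the tank in the rack at about (480,210) with its handle near (505,170). Next I'll enlarge the rack and the knob.

```bash
cat > h.py <<'E'
from rig import ctrl
import cv2,numpy as np
from scipy.spatial.transform import Rotation as Ro
from scipy.optimize import least_squares
S=512/800
def ray(n,px,info=None):
    i=info or ctrl.camera_info(n);R=np.array(i["R"]);c=-R.T@np.array(i["t"])
    d=R.T@np.linalg.inv(i["K"])@[px[0],px[1],1];return c,d
def atz(n,px,z):
    c,d=ray(n,px);return c+d*(z-c[2])/d[2]
def proj(n,X,info=None):
    i=info or ctrl.camera_info(n);p=np.array(i["K"])@(np.array(i["R"])@np.array(X,float).T+np.array(i["t"])[:,None]);return (p[:2]/p[2]).T
def pose():
    s=ctrl.sense();q=s["ee_rot"];return np.array(s["eef_pos"]),Ro.from_quat([q[1],q[2],q[3],q[0]])
def step(p0,R0,p1,R1):
    "tool-frame increment totals in units"
    return R0.inv().apply(p1-p0)/120,(R0.inv()*R1).as_rotvec()/(np.pi/4)
E
python3 - <<'E'
from h import *
for p in [(429,236),(429,246),(429,225)]: print("knob",atz("top",np.array(p)*S,45).round(1))
for p in [(336,218),(526,221)]: print("edge",atz("top",np.array(p)*S,166).round(1))
for p in [(570,243),(544,357),(663,383)]: print("rack",atz("top",np.array(p)*S,8).round(1))
a=cv2.imread("pics/top0.png");b=cv2.imread("pics/side0.png")
cv2.imwrite("pics/c1.png",np.vstack([np.hstack([cv2.resize(a[225:395,530:730],(400,340)),cv2.resize(b[140:310,400:560],(400,340))]),np.hstack([cv2.resize(a[200:265,360:560],(400,130)),cv2.resize(b[240:370,280:400],(400,260))[:130]])]))
E
```

```text
knob [683.4 -38.2  45. ]
knob [665.9 -38.6  45. ]
knob [702.6 -37.8  45. ]
edge [690.9 110.8 166. ]
edge [ 691.9 -185.7  166. ]
rack [ 681.3 -290.4    8. ]
rack [ 477.5 -246.9    8. ]
rack [ 436.8 -455.8    8. ]
```

View pics/c1.png

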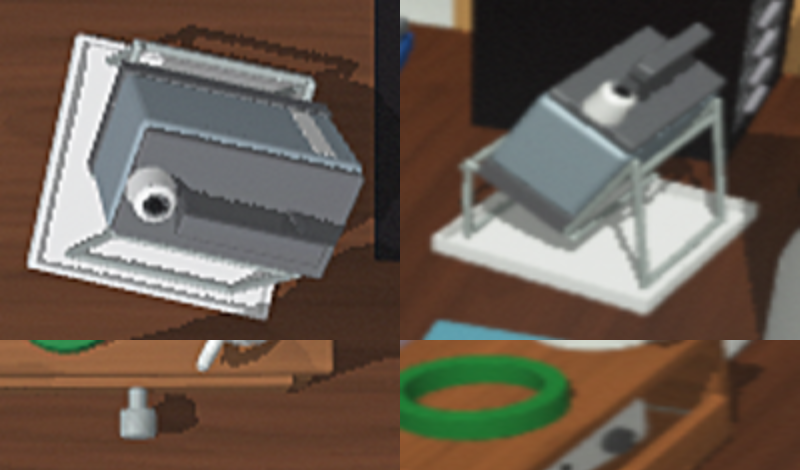

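```bash
cat > fit.py <<'E'
from h import *
T=lambda x,y:np.array([530+x/2,225+y/2])*S
D=lambda x,y:np.array([400+(x-400)/2.5,140+y/2])*S
top={(48,85,135):T(143,128),(48,-85,135):T(362,178),(-48,-85,135):T(320,278),(0,66,165):T(155,205),(48,85,0):T(125,68),(-48,85,0):T(91,165)}
sid={(48,85,135):D(545,95),(-48,85,135):D(638,160),(-48,-85,135):D(725,75),(48,-85,135):D(650,25),(48,85,0):D(480,165),(-48,85,0):D(570,232),(0,66,165):D(623,90)}
def res(v,full=0):
    R=Ro.from_euler("ZYX",[v[3],v[4],v[5]])
    return np.concatenate([(proj(n,R.apply(np.array(list(d),float))+v[:3])-np.array(list(d.values()))).ravel() for n,d in (("top",top),("side",sid))]+[[(v[4]+.5)*100,v[5]*100]])
r=least_squares(res,[560,-350,60,-.2,-.5,0],loss="soft_l1")
v=r.x;R=Ro.from_euler("ZYX",v[3:])
print(v.round(3));print(res(v).reshape(-1,2).round(1).tolist());print("handle",R.apply([0,0,181])+v[:3],"z",R.apply([0,0,1]))
E
python3 fit.py
```

```text
[ 5.90955e+02 -3.81146e+02  6.82960e+01 -1.94000e-01 -4.95000e-01
 -1.30000e-02]
[[0.1, -0.7], [3.0, -0.6], [1.1, 2.5], [-0.3, 0.2], [-1.2, -2.2], [-1.1, -0.7], [0.9, -1.4], [0.7, -1.6], [3.0, 2.3], [0.2, -0.5], [-0.4, 3.1], [-1.7, 0.8], [0.3, 1.4], [0.5, -1.3]]
handle [ 506.97255527 -362.231612    227.51300978] z [-0.46399198  0.1044969   0.87965439]
```

Emit:
arm_command:
  increments:
    - {"dr":[0,0,0.12],"offset":[0,0,-0.2],"hand":1}
    - {"dr":[0,0,0.12],"offset":[0,0,-0.2],"hand":1}
    - {"dr":[0,0,0.12],"offset":[0,0,-0.2],"hand":1}
    - {"dr":[0,0,0.12],"offset":[0,0,-0.2],"hand":1}
    - {"dr":[0,0,0],"offset":[0.21,-0.31,0],"hand":1}
    - {"dr":[0,0,0],"offset":[0.21,-0.31,0],"hand":1}
    - {"dr":[0,0,0],"offset":[0.21,-0.31,0],"hand":1}
    - {"dr":[0,0,0],"offset":[0.21,-0.31,0],"hand":1}

```text
time_s: 0.9
eef_pos: [295.9, -336.6, 327.0]
ee_rot: [-0.0, 1.0, 0.002, -0.0]
force: [-0.1, -0.6, 0.3]
grip_width: 1.003
grip_force: 0.0
```

Run:
```python
from h import *
p,R=pose();print(p,R.as_matrix().round(2).tolist(),ctrl.sense()["joints"].round(2))
cv2.imwrite("pics/w1.png",ctrl.capture("wrist")[:,:,::-1])
i=ctrl.camera_info("wrist");Rw=np.array(i["R"]);c=-Rw.T@i["t"];print(c,Rw[2],proj("wrist",[[507,-362,228],[672,-38,45]]))
```

```text
[ 295.90299966 -336.58304759  327.03546161] [[1.0, 0.0, -0.0], [0.0, -1.0, 0.0], [-0.0, -0.0, -1.0]] [-1.11  0.09  1.53  0.    1.53  0.46]
[ 369.62063025 -332.68718239  471.17038113] [-2.80806397e-01 -7.55974347e-04 -9.59764136e-01] [[ 299.61412084 -112.53941722]
 [ -10.97180515 -184.74984638]]
```

Emit:
arm_command:
  increments:
    - {"dr":[0,0,0],"offset":[0.21,-0.31,0],"hand":1}
    - {"dr":[0,0,0],"offset":[0.21,-0.31,0],"hand":1}
    - {"dr":[0,0,0],"offset":[0.21,-0.31,0],"hand":1}
    - {"dr":[0,0,0],"offset":[0.21,-0.31,0],"hand":1}
    - {"dr":[0,0,0],"offset":[0.21,-0.31,0],"hand":1}
    - {"dr":[0,0,0],"offset":[0.21,-0.31,0],"hand":1}
    - {"dr":[0,0,0],"offset":[0.21,-0.31,0],"hand":1}
    - {"dr":[0,0,0],"offset":[0.21,-0.31,0],"hand":1}

```text
time_s: 1.75
eef_pos: [496.5, -38.1, 327.1]
ee_rot: [-0.0, 1.0, 0.002, -0.0]
force: [1.2, -0.9, -0.4]
grip_width: 1.002
grip_force: 0.0
```

Run:
```python
from h import *
p,R=pose();print(p,ctrl.sense()["joints"].round(2))
kn=np.array([672,-38.5,45])
R1=R*Ro.from_rotvec([0,-.6,0]);print(R1.as_matrix()[:,2])
if R1.as_matrix()[0,2]<0: print("flip")
R1=Ro.from_matrix(np.array([[np.cos(.6),0,np.sin(.6)],[0,-1,0],[np.sin(.6),0,-np.cos(.6)]]))
print("rot",step(p,R,p,R1)[1])
g=kn+R1.apply([0,0,22]);print(g, "from here in tool frame:",step(p,R1,g,R1)[0]*120)
```

```text
[496.49807732 -38.05946835 327.12973131] [-0.31  0.2   1.39 -0.    1.55  1.25]
[-0.56484515 -0.0021957  -0.825194  ]
flip
rot [-0.00153492  0.76426208  0.00484047]
[684.42213441 -38.5         26.84261647] from here in tool frame: [-14.45444203   0.44053165 353.94755498]
```

Emit:
arm_command:
  increments:
    - {"dr":[0,0.19,0],"offset":[0,0,0],"hand":1}
    - {"dr":[0,0.19,0],"offset":[0,0,0],"hand":1}
    - {"dr":[0,0.19,0],"offset":[0,0,0],"hand":1}
    - {"dr":[0,0.19,0],"offset":[0,0,0],"hand":1}
    - {"dr":[0,0,0],"offset":[-0.03,0,0.4],"hand":1}
    - {"dr":[0,0,0],"offset":[-0.03,0,0.4],"hand":1}
    - {"dr":[0,0,0],"offset":[-0.03,0,0.4],"hand":1}
    - {"dr":[0,0,0],"offset":[-0.03,0,0.4],"hand":1}

```text
time_s: 2.55
eef_pos: [592.4, -39.5, 158.8]
ee_rot: [-0.0, 0.956, 0.002, 0.294]
force: [1.1, -0.2, 0.7]
grip_width: 0.998
grip_force: 0.0
```

Run:
```python
from h import *
p,R=pose();print(p,R.as_matrix()[:,2],ctrl.sense()["joints"].round(2))
cv2.imwrite("pics/w2.png",ctrl.capture("wrist")[:,:,::-1])
print(proj("wrist",[[672,-38.5,45],[684,-38.5,27],p]))
```

```text
[592.38083412 -39.50230404 158.75135608] [ 0.56212024  0.00153492 -0.8270541 ] [-0.35  0.29  1.87  0.45  0.46  0.86]
[[252.75584092 169.70653599]
 [252.91175437 164.97202532]
 [252.70490601 237.29407237]]
```

View pics/w2.png

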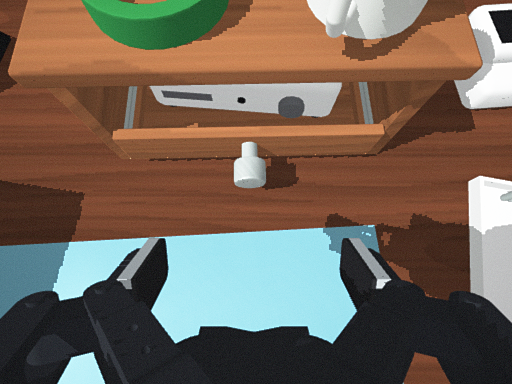

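The wrist view shows the knob's head at about (249,172), columns 234 to 265. That is within 3 mm of the estimate.

Emit:
arm_command:
  increments:
    - {"dr":[0,0,0],"offset":[0.01,-0.03,0.33],"hand":1}
    - {"dr":[0,0,0],"offset":[0,0,0.35],"hand":1}
    - {"dr":[0,0,0],"offset":[0,0,0.35],"hand":1}
    - {"dr":[0,0,0],"offset":[0,0,0.3],"hand":1}
    - {"dr":[0,0,0],"offset":[0,0,0],"hand":1}
    - {"dr":[0,0,0],"offset":[0,0,0],"hand":-1}
    - {"dr":[0,0,0],"offset":[0,0,0],"hand":-1}
    - {"dr":[0,0,0],"offset":[0,0,0],"hand":-1}
  grip_force: 60

```text
time_s: 3.4
eef_pos: [682.7, -35.8, 31.1]
ee_rot: [-0.0, 0.955, 0.002, 0.295]
force: [-0.6, -0.3, 0.1]
grip_width: 0.516
grip_force: 0.0
```

Run:
```python
from h import *
p,R=pose();s=ctrl.sense();print(p,s["joints"].round(2),s["grip_width"],s["grip_force"],s["force"],R.inv().apply([-200,0,0])/120)
```

```text
[682.68847847 -35.77315745  31.06769618] [-0.28  0.66  1.68  0.64  0.27  0.71] 0.5155099517317724 0.0 [-0.57326423 -0.33933535  0.12792614] [-1.37620221 -0.00613944 -0.9401104 ]
```

Emit:
arm_command:
  increments:
    - {"dr":[0,0,0],"offset":[0,0,0],"hand":-1}
    - {"dr":[0,0,0],"offset":[0,0,0],"hand":-1}
    - {"dr":[0,0,0],"offset":[-0.07,0,-0.05],"hand":-1}
    - {"dr":[0,0,0],"offset":[-0.14,0,-0.09],"hand":-1}
    - {"dr":[0,0,0],"offset":[-0.14,0,-0.09],"hand":-1}
    - {"dr":[0,0,0],"offset":[-0.14,0,-0.09],"hand":-1}

```text
time_s: 4.0
eef_pos: [613.9, -37.1, 31.0]
ee_rot: [0.001, 0.955, 0.002, 0.297]
force: [5.3, -1.9, 10.6]
grip_width: 0.359
grip_force: 63.9
```

Run:
```python
from h import *
p,R=pose();s=ctrl.sense();print(p,s["joints"].round(2),s["grip_width"],s["grip_force"],s["force"],R.as_matrix()[:,2])
```

```text
[613.85347754 -37.09376139  31.03774037] [-0.33  0.56  1.89  1.04  0.21  0.27] 0.3585927155023013 63.88969659805298 [ 5.30654451 -1.91074263 10.5885193 ] [ 0.56765917 -0.00113551 -0.82326288]
```

Emit:
arm_command:
  increments:
    - {"dr":[0,-0.04,0],"offset":[-0.14,0,-0.095],"hand":-1}
    - {"dr":[0,-0.04,0],"offset":[-0.145,0,-0.091],"hand":-1}
    - {"dr":[0,-0.04,0],"offset":[-0.15,0,-0.087],"hand":-1}
    - {"dr":[0,-0.04,0],"offset":[-0.15,0,-0.082],"hand":-1}
    - {"dr":[0,-0.04,0],"offset":[-0.155,0,-0.077],"hand":-1}

```text
time_s: 4.5
eef_pos: [510.7, -39.6, 29.0]
ee_rot: [0.003, 0.975, 0.001, 0.221]
force: [6.5, -19.6, -8.4]
grip_width: 0.352
grip_force: 60.5
```

Run:
```python
from h import *
p,R=pose();s=ctrl.sense();print(p,s["joints"].round(2),s["grip_width"],s["grip_force"],s["force"],R.as_matrix()[:,2])
```

```text
[510.71446711 -39.61003186  29.04805688] [-0.39  0.42  2.08  0.63  0.27  0.6 ] 0.3515168965552015 60.48790097236633 [  6.50656498 -19.55564425  -8.39698361] [ 0.43079076 -0.00631092 -0.90242977]
```

Emit:
arm_command:
  increments:
    - {"dr":[0,0,0],"offset":[-0.09,0.015,-0.043],"hand":-1}
    - {"dr":[0,0,0],"offset":[-0.09,0.015,-0.043],"hand":-1}
    - {"dr":[0,0,0],"offset":[-0.06,0.005,-0.03],"hand":-1}
    - {"dr":[0,0,0],"offset":[0,0,0],"hand":-1}

```text
time_s: 4.9
eef_pos: [477.2, -40.5, 28.8]
ee_rot: [-0.0, 0.976, 0.002, 0.219]
force: [-3.3, 2.6, 6.1]
grip_width: 0.354
grip_force: 62.2
```

Run:
```python
from h import *
p,R=pose();s=ctrl.sense();print(p,s["joints"].round(2),s["grip_width"],s["grip_force"],s["force"],R.as_matrix()[:,2])
```

```text
[477.16749709 -40.54875888  28.81293467] [-0.43  0.37  2.17  0.76  0.26  0.43] 0.35371385760088436 62.2045361995697 [-3.3262308   2.60470436  6.12080597] [ 0.42763416  0.00116049 -0.90395115]
```

Emit:
arm_command:
  increments:
    - {"dr":[0,0,0],"offset":[-0.03,0,-0.014],"hand":-1}
    - {"dr":[0,0,0],"offset":[-0.03,0,-0.014],"hand":-1}
    - {"dr":[0,0,0],"offset":[0,0,0],"hand":-1}

```text
time_s: 5.2
eef_pos: [471.1, -40.7, 28.8]
ee_rot: [-0.0, 0.976, 0.001, 0.22]
force: [14.7, 6.9, -4.9]
grip_width: 0.349
grip_force: 64.5
```

Emit:
arm_command:
  increments:
    - {"dr":[0,0,0],"offset":[0.03,0,0.014],"hand":1}
    - {"dr":[0,0,0],"offset":[0,0,0],"hand":1}
    - {"dr":[0,0,0],"offset":[0,0,0],"hand":1}
    - {"dr":[0,0,0],"offset":[0,0,0],"hand":1}
    - {"dr":[0,0,0],"offset":[0,0,-0.35],"hand":1}
    - {"dr":[0,-0.15,0],"offset":[0.14,0,-0.3],"hand":1}
    - {"dr":[0,-0.15,0],"offset":[0.13,0,-0.3],"hand":1}
    - {"dr":[0,-0.15,0],"offset":[0.08,0,-0.35],"hand":1}

```text
time_s: 6.0
eef_pos: [457.9, -36.9, 162.1]
ee_rot: [-0.01, 0.996, 0.009, 0.083]
force: [0.5, -0.5, -1.2]
grip_width: 1.002
grip_force: 0.0
```

Run:
```python
from h import *
p,R=pose();s=ctrl.sense();print(p,s["joints"].round(2),s["grip_width"],s["force"],R.as_matrix()[:,2])
```

```text
[457.86822812 -36.86778496 162.13491021] [-0.38  0.16  1.9   0.1   0.94  1.11] 1.0020975766984066 [ 0.51667858 -0.48453191 -1.24455559] [ 0.16591328  0.02227804 -0.98588867]
```

Emit:
arm_command:
  increments:
    - {"dr":[0.02,-0.053,0],"offset":[0.2,0,-0.32],"hand":1}
    - {"dr":[0,-0.053,0],"offset":[0.19,0,-0.32],"hand":1}
    - {"dr":[0,-0.053,0],"offset":[0.18,0,-0.32],"hand":1}
    - {"dr":[0,-0.053,0],"offset":[0.17,0,-0.32],"hand":1}
    - {"dr":[0,0,0],"offset":[0,0,0],"hand":1}

```text
time_s: 6.5
eef_pos: [533.2, -40.7, 327.6]
ee_rot: [-0.017, 1.0, 0.012, 0.007]
force: [0.1, -0.8, -0.6]
grip_width: 1.002
grip_force: 0.0
```

Run:
```python
from h import *
import json
p,R=pose();s=ctrl.sense();print(p,s["joints"].round(2),R.as_matrix().round(3).tolist())
i=ctrl.camera_info("wrist");im=ctrl.capture("wrist")[:,:,::-1]
json.dump({k:np.array(v).tolist() for k,v in i.items() if k in "KRt"},open("w3.json","w"))
t=ctrl.capture("top")[:,:,::-1]; cv2.imwrite("pics/t3r.png",t);cv2.imwrite("pics/w3r.png",im)
a=t[110:230,200:360]
cv2.imwrite("pics/c3.png",np.vstack([cv2.resize(im,(640,480))[:330],cv2.resize(a,(640,480),interpolation=cv2.INTER_CUBIC)[:260]]))
```

```text
[533.19843361 -40.67132203 327.64114774] [-0.31  0.28  1.29  0.04  1.57  1.23] [[1.0, 0.025, 0.013], [0.024, -0.999, 0.035], [0.014, -0.034, -0.999]]
```

View pics/c3.png

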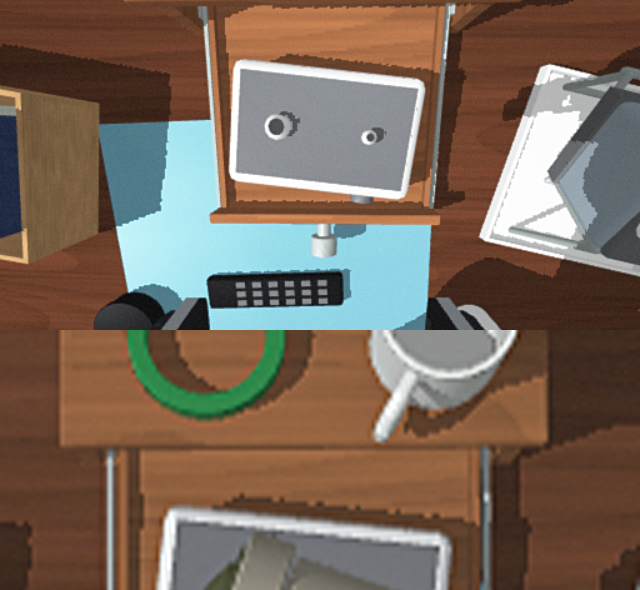

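The tray is out. The base is in clear view, with the big post near (280,125) and the small post near (372,136) in the top half. I'll enlarge that area.

Run:
```python
import cv2,numpy as np
im=cv2.imread("pics/w3r.png")
cv2.imwrite("pics/c4.png",cv2.resize(im[40:165,175:350],(700,500),interpolation=cv2.INTER_CUBIC))
```

```text
(no output)
```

View pics/c4.png

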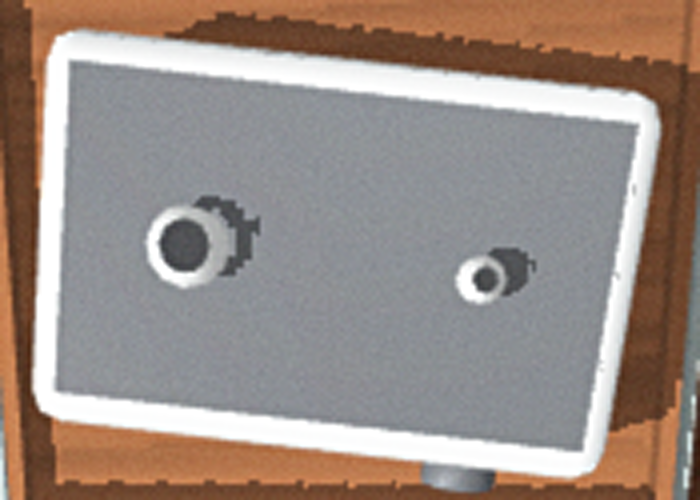

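```bash
cat > base.py <<'E'
from h import *
import json
I={k:np.array(v) for k,v in json.load(open("w3.json")).items()}
f=lambda x,y:np.array([175+(x+.5)/4-.5,40+(y+.5)/4-.5])
def az(px,z):
    c,d=ray("",px,I);return c+d*(z-c[2])/d[2]
B,s=az(f(184,245),110),az(f(487,279),110);d=B-s
print(B,s,np.linalg.norm(d),"yaw",np.arctan2(-d[0],d[1]),"c",(B+s)/2)
for z in (92,110):
    m=np.array([az(f(*q),z) for q in [(62,38),(655,98),(595,472),(37,412)]]);print(z,m.mean(0),np.linalg.norm(m-np.roll(m,1,0),axis=1))
E
python3 base.py
```

```text
[607.71787202   6.77014138 110.        ] [600.20488625 -83.35351902 110.        ] 90.43627103862828 yaw -0.08317077169646592 c [603.96137914 -38.29168882 110.        ]
92 [603.80189333 -38.14540534  92.        ] [112.2206273  177.85789786 112.93953319 182.07341362]
110 [603.74317248 -38.45605544 110.        ] [106.90329565 169.43048614 107.58813774 173.4462588 ]
```

```bash
cat >> h.py <<'E'
from scipy.spatial.transform import Slerp
M=np.array([[0,1,0],[1,0,0],[0,0,-1.]])  # tool axes in tank frame
def tool_for(Rt,ot,zc):
    return ot+Rt.apply([0,0,zc]),Rt*Ro.from_matrix(M)
def plan(p1,R1,n):
    p,R=pose();sl=Slerp([0,1],Ro.concatenate([R,R1]));a=0
    for k in range(n):
        b=(k+1)/n;Ra,Rb=sl(a),sl(b)
        o=Ra.inv().apply((p1-p)/n)/120;r=(Ra.inv()*Rb).as_rotvec()/(np.pi/4)
        print("dr",r.round(3).tolist(),"off",o.round(3).tolist());a=b
    print("max",np.linalg.norm(r),np.linalg.norm(o))
E
python3 - <<'E'
from h import *
Rt=Ro.from_euler("ZYX",[-.194,-.5,0]);ot=np.array([591,-381.1,68.3])
p1,R1=tool_for(Rt,ot,292);print(p1);plan(p1,R1,14)
E
```

```text
[ 453.63386511 -354.111538    324.55410807]
dr [-0.041, 0.028, -0.121] off [-0.05, 0.186, -0.008]
dr [-0.041, 0.028, -0.121] off [-0.067, 0.18, -0.004]
dr [-0.041, 0.028, -0.121] off [-0.084, 0.173, 0.0]
dr [-0.041, 0.028, -0.121] off [-0.1, 0.164, 0.003]
dr [-0.041, 0.028, -0.121] off [-0.116, 0.154, 0.006]
dr [-0.041, 0.028, -0.121] off [-0.13, 0.142, 0.008]
dr [-0.041, 0.028, -0.121] off [-0.143, 0.129, 0.01]
dr [-0.041, 0.028, -0.121] off [-0.155, 0.114, 0.01]
dr [-0.041, 0.028, -0.121] off [-0.165, 0.099, 0.01]
dr [-0.041, 0.028, -0.121] off [-0.174, 0.082, 0.009]
dr [-0.041, 0.028, -0.121] off [-0.181, 0.065, 0.008]
dr [-0.041, 0.028, -0.121] off [-0.186, 0.047, 0.005]
dr [-0.041, 0.028, -0.121] off [-0.19, 0.029, 0.002]
dr [-0.041, 0.028, -0.121] off [-0.192, 0.011, -0.001]
max 0.13082638940307834 0.19242183853422984
```

Emit:
arm_command:
  increments:
    - {"dr":[-0.041,0.028,-0.121],"offset":[-0.05,0.186,-0.03],"hand":1}
    - {"dr":[-0.041,0.028,-0.121],"offset":[-0.067,0.18,-0.03],"hand":1}
    - {"dr":[-0.041,0.028,-0.121],"offset":[-0.084,0.173,-0.03],"hand":1}
    - {"dr":[-0.041,0.028,-0.121],"offset":[-0.1,0.164,-0.03],"hand":1}
    - {"dr":[-0.041,0.028,-0.121],"offset":[-0.116,0.154,0.006],"hand":1}
    - {"dr":[-0.041,0.028,-0.121],"offset":[-0.13,0.142,0.008],"hand":1}
    - {"dr":[-0.041,0.028,-0.121],"offset":[-0.143,0.129,0.01],"hand":1}
    - {"dr":[-0.041,0.028,-0.121],"offset":[-0.155,0.114,0.01],"hand":1}

```text
time_s: 7.4
eef_pos: [484.4, -219.7, 335.9]
ee_rot: [0.108, 0.914, 0.38, 0.096]
force: [0.2, -0.0, 0.5]
grip_width: 1.0
grip_force: 0.0
```

Emit:
arm_command:
  increments:
    - {"dr":[-0.041,0.028,-0.121],"offset":[-0.165,0.099,0.01],"hand":1}
    - {"dr":[-0.041,0.028,-0.121],"offset":[-0.174,0.082,0.009],"hand":1}
    - {"dr":[-0.041,0.028,-0.121],"offset":[-0.181,0.065,0.008],"hand":1}
    - {"dr":[-0.041,0.028,-0.121],"offset":[-0.186,0.047,0.005],"hand":1}
    - {"dr":[-0.041,0.028,-0.121],"offset":[-0.19,0.029,0.002],"hand":1}
    - {"dr":[-0.041,0.028,-0.121],"offset":[-0.192,0.011,0],"hand":1}
    - {"dr":[0,0,0],"offset":[0,0,0],"hand":1}

```text
time_s: 8.1
eef_pos: [450.6, -355.6, 336.1]
ee_rot: [0.191, 0.749, 0.614, 0.157]
force: [0.5, -0.3, -0.5]
grip_width: 1.001
grip_force: 0.0
```

Run:
```python
from h import *
import json
p,R=pose();s=ctrl.sense();print(p,s["joints"].round(2),R.as_matrix().round(3).tolist())
Rt=Ro.from_euler("ZYX",[-.194,-.5,0]);ot=np.array([591,-381.1,68.3])
i=ctrl.camera_info("wrist");im=ctrl.capture("wrist")[:,:,::-1]
json.dump({k:np.array(v).tolist() for k,v in i.items() if k in "KRt"},open("w4.json","w"))
cv2.imwrite("pics/w4r.png",im);cv2.imwrite("pics/w4.png",cv2.resize(im,(800,600),interpolation=cv2.INTER_CUBIC))
P=[(48,85,135),(48,-85,135),(-48,-85,135),(-48,85,135),(0,66,165),(9,52,189),(9,-52,189),(-9,-52,189),(-9,52,189)]
print((proj("wrist",Rt.apply(P)+ot,i)/S).round().tolist())
```

```text
[ 450.55827254 -355.60550028  336.12428825] [-1.04  0.14  1.52  0.4   1.16 -0.94] [[0.196, 0.861, 0.47], [0.981, -0.172, -0.094], [-0.0, 0.479, -0.878]]
[[466.0, 132.0], [456.0, 373.0], [328.0, 374.0], [316.0, 133.0], [390.0, 164.0], [407.0, 191.0], [406.0, 364.0], [377.0, 364.0], [374.0, 191.0]]
```

View pics/w4.png

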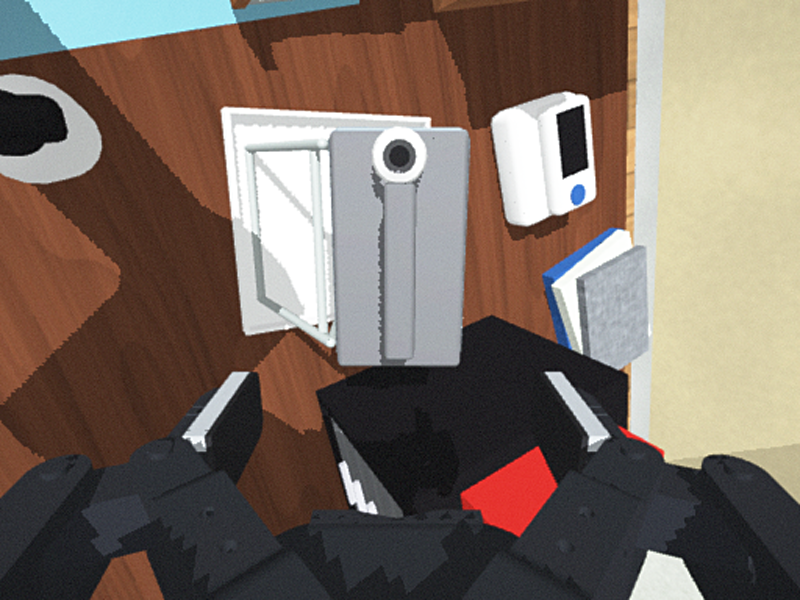

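The wrist view shows the tank's bar at columns 385–415 and rows 183–358, the nozzle at (400,155), and the top face corners at (468,128), (463,365), (337,365) and (331,128). I'll refit with these points.

```bash
cat > fit2.py <<'E'
from h import *
import json
exec(open("fit.py").read().split("def res")[0])
I={k:np.array(v) for k,v in json.load(open("w4.json")).items()}
wr={(48,85,135):(468,128),(48,-85,135):(463,365),(-48,-85,135):(337,365),(-48,85,135):(331,128),(0,66,165):(400,155),(9,-52,189):(414.5,358),(-9,-52,189):(386,358)}
def res(v):
    R=Ro.from_euler("ZYX",v[3:]);g=lambda n,d,k,i=None:((proj(n,R.apply(np.array(list(d),float))+v[:3],i)-np.array(list(d.values()))*k)).ravel()
    return np.concatenate([g("top",top,1)*.5,g("side",sid,1)*.5,g("w",wr,S,I),[(v[4]+.5)*150,v[5]*150]])
r=least_squares(res,[591,-381,68,-.2,-.5,0],loss="soft_l1");v=r.x
print(v.round(3));print((res(v)[26:40].reshape(-1,2)/S).round(1).tolist())
Rt=Ro.from_euler("ZYX",[v[3],-.5,0]);h=Ro.from_euler("ZYX",v[3:]).apply([0,0,181])+v[:3];print("handle",h)
p1=h+Rt.apply([0,0,-17]);R1=Rt*Ro.from_matrix(M);p,R=pose()
o,r=step(p,R,p1,R1);print("rot",r.round(3));print("off after rot",(R1.inv().apply(p1-p)/120).round(3))
E
python3 fit2.py
```

```text
[ 5.97322e+02 -3.78665e+02  6.79610e+01 -1.90000e-01 -4.98000e-01
 -0.00000e+00]
[[4.7, -1.1], [0.4, 2.0], [-1.2, 2.9], [-6.9, -0.1], [-1.1, 3.2], [0.2, -1.0], [-0.4, -0.8]]
handle [ 512.46856397 -362.32311515  227.0014906 ]
rot [-0.001  0.005 -0.011]
off after rot [0.032 0.013 1.19 ]
```

Emit:
arm_command:
  increments:
    - {"dr":[0,0,-0.011],"offset":[0.032,0.013,0.25],"hand":1}
    - {"dr":[0,0,0],"offset":[0,0,0.32],"hand":1}
    - {"dr":[0,0,0],"offset":[0,0,0.32],"hand":1}
    - {"dr":[0,0,0],"offset":[0,0,0.2],"hand":1}
    - {"dr":[0,0,0],"offset":[0,0,0.1],"hand":1}
    - {"dr":[0,0,0],"offset":[0,0,0],"hand":1}
  grip_force: 60

```text
time_s: 8.75
eef_pos: [522.0, -362.8, 212.7]
ee_rot: [0.192, 0.746, 0.618, 0.156]
force: [-0.2, 0.1, 1.0]
grip_width: 0.993
grip_force: 0.0
```

Run:
```python
from h import *
print(pose()[0],ctrl.sense()["force"])
im=ctrl.capture("wrist")[:,:,::-1];s=ctrl.capture("side")[:,:,::-1][80:220,240:400]
cv2.imwrite("pics/c5.png",np.hstack([im[:336],cv2.resize(s,(288,336))]))
```

```text
[ 521.95627742 -362.76330305  212.65097003] [-0.21838971  0.05998168  0.99568795]
```

View pics/c5.png

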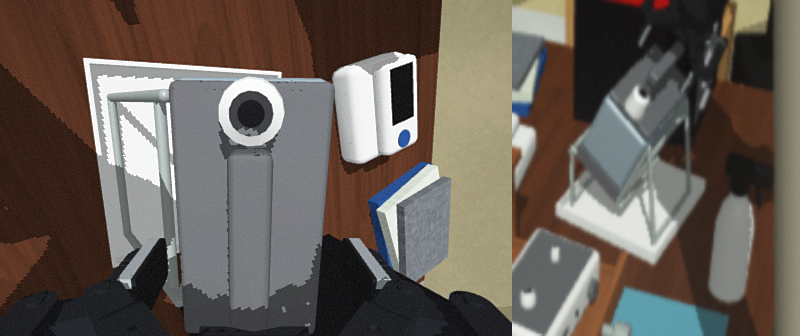

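The bar sits centred between the open fingers: bar at about column 250, finger mid about 247. Closing now.

Emit:
arm_command:
  increments:
    - {"dr":[0,0,0],"offset":[0,0,0],"hand":-1}
    - {"dr":[0,0,0],"offset":[0,0,0],"hand":-1}
    - {"dr":[0,0,0],"offset":[0,0,0],"hand":-1}
    - {"dr":[0,0,0],"offset":[0,0,0],"hand":-1}
    - {"dr":[0,0,0],"offset":[0,0,0],"hand":-1}
    - {"dr":[0,0,0],"offset":[0,0,0],"hand":-1}
    - {"dr":[0,0,0],"offset":[0,0,0],"hand":-1}
  grip_force: 70

```text
time_s: 9.55
eef_pos: [521.5, -364.1, 214.1]
ee_rot: [0.193, 0.746, 0.618, 0.156]
force: [-5.7, 1.1, 2.2]
grip_width: 0.199
grip_force: 68.2
```

Emit:
arm_command:
  increments:
    - {"dr":[0,0,0],"offset":[0,0,-0.06],"hand":-1}
    - {"dr":[0,0,0],"offset":[0,0,-0.15],"hand":-1}
    - {"dr":[0,0,0],"offset":[0,0,-0.2],"hand":-1}
    - {"dr":[0,0,0],"offset":[0,0,-0.25],"hand":-1}
    - {"dr":[0,0,0],"offset":[0,0,-0.25],"hand":-1}
    - {"dr":[0,0,0],"offset":[0,0,-0.25],"hand":-1}
    - {"dr":[0,0,0],"offset":[0,0,-0.15],"hand":-1}
    - {"dr":[0,0,0],"offset":[0,0,0],"hand":-1}

```text
time_s: 10.35
eef_pos: [447.3, -349.3, 354.1]
ee_rot: [0.195, 0.746, 0.618, 0.155]
force: [0.1, 0.5, -4.6]
grip_width: 0.205
grip_force: 69.0
```

Run:
```python
from h import *
p,R=pose();s=ctrl.sense();print(p,s["joints"].round(2),s["force"],s["wrist_torque"],s["grip_width"],s["grip_force"])
Rt=R*Ro.from_matrix(M).inv();print(Rt.as_euler("ZYX"))
# upright, raised, in place
R1=Ro.from_euler("z",-.083)*Ro.from_matrix(M);ot=p-Rt.apply([0,0,164])
print("tank origin",ot)
plan(np.array([520,-300,400.]),R1,8)
```

```text
[ 447.25289261 -349.27687208  354.06995186] [-1.04  0.11  1.51  0.39  1.19 -0.94] [ 0.09444315  0.48692333 -4.5792322 ] [0.11152374 0.69073497 0.00792571] 0.2050188369758642 68.99461269378662
[-0.1838232  -0.50358754 -0.01018671]
tank origin [ 524.75172637 -365.38483791  210.43686304]
dr [0.08, 0.006, -0.016] off [0.064, 0.08, -0.011]
dr [0.08, 0.006, -0.016] off [0.063, 0.08, -0.016]
dr [0.08, 0.006, -0.016] off [0.062, 0.08, -0.021]
dr [0.08, 0.006, -0.016] off [0.061, 0.079, -0.025]
dr [0.08, 0.006, -0.016] off [0.061, 0.078, -0.03]
dr [0.08, 0.006, -0.016] off [0.06, 0.077, -0.035]
dr [0.08, 0.006, -0.016] off [0.059, 0.075, -0.039]
dr [0.08, 0.006, -0.016] off [0.058, 0.073, -0.044]
max 0.08180140557429334 0.10327704005565977
```

Emit:
arm_command:
  increments:
    - {"dr":[0.08,0.006,-0.016],"offset":[0.064,0.08,-0.011],"hand":-1}
    - {"dr":[0.08,0.006,-0.016],"offset":[0.063,0.08,-0.016],"hand":-1}
    - {"dr":[0.08,0.006,-0.016],"offset":[0.062,0.08,-0.021],"hand":-1}
    - {"dr":[0.08,0.006,-0.016],"offset":[0.061,0.079,-0.025],"hand":-1}
    - {"dr":[0.08,0.006,-0.016],"offset":[0.061,0.078,-0.03],"hand":-1}
    - {"dr":[0.08,0.006,-0.016],"offset":[0.06,0.077,-0.035],"hand":-1}
    - {"dr":[0.08,0.006,-0.016],"offset":[0.059,0.075,-0.039],"hand":-1}
    - {"dr":[0.08,0.006,-0.016],"offset":[0.058,0.073,-0.044],"hand":-1}

```text
time_s: 11.15
eef_pos: [521.4, -299.5, 396.5]
ee_rot: [-0.004, 0.735, 0.678, 0.001]
force: [-0.0, 0.2, -3.6]
grip_width: 0.199
grip_force: 68.9
```

Run:
```python
from h import *
p,R=pose();s=ctrl.sense();print(p,s["joints"].round(2),s["force"],(R*Ro.from_matrix(M).inv()).as_euler("ZYX"))
R1=Ro.from_euler("z",-.083)*Ro.from_matrix(M)
plan(np.array([604,-38.2,316.]),R1,8)
```

```text
[ 521.36647338 -299.53356602  396.53017277] [-0.72  0.47  0.86  0.    1.82 -0.64] [-0.00505497  0.24468574 -3.61982632] [-0.08151025  0.00548688  0.00717014]
dr [-0.001, -0.001, 0.0] off [0.278, 0.064, 0.086]
dr [-0.001, -0.001, 0.0] off [0.278, 0.064, 0.085]
dr [-0.001, -0.001, 0.0] off [0.278, 0.064, 0.085]
dr [-0.001, -0.001, 0.0] off [0.278, 0.064, 0.085]
dr [-0.001, -0.001, 0.0] off [0.278, 0.064, 0.085]
dr [-0.001, -0.001, 0.0] off [0.278, 0.064, 0.085]
dr [-0.001, -0.001, 0.0] off [0.278, 0.063, 0.084]
dr [-0.001, -0.001, 0.0] off [0.278, 0.063, 0.084]
max 0.0014558750040842975 0.2975752727320713
```

Emit:
arm_command:
  increments:
    - {"dr":[-0.001,-0.001,0],"offset":[0.278,0.064,0.085],"hand":-1}
    - {"dr":[-0.001,-0.001,0],"offset":[0.278,0.064,0.085],"hand":-1}
    - {"dr":[-0.001,-0.001,0],"offset":[0.278,0.064,0.085],"hand":-1}
    - {"dr":[-0.001,-0.001,0],"offset":[0.278,0.064,0.085],"hand":-1}
    - {"dr":[-0.001,-0.001,0],"offset":[0.278,0.064,0.085],"hand":-1}
    - {"dr":[-0.001,-0.001,0],"offset":[0.278,0.064,0.085],"hand":-1}
    - {"dr":[-0.001,-0.001,0],"offset":[0.278,0.064,0.085],"hand":-1}
    - {"dr":[0,0,0],"offset":[0.278,0.064,0.085],"hand":-1}

```text
time_s: 11.95
eef_pos: [604.3, -37.0, 315.0]
ee_rot: [0.0, 0.735, 0.678, 0.001]
force: [0.7, -0.7, -4.3]
grip_width: 0.199
grip_force: 68.9
```

Emit:
arm_command:
  increments:
    - {"dr":[0,0,0],"offset":[0,0,0],"hand":-1}
    - {"dr":[0,0,0],"offset":[0,0,0],"hand":-1}

```text
time_s: 12.15
eef_pos: [604.0, -38.1, 315.6]
ee_rot: [0.0, 0.735, 0.678, 0.001]
force: [-0.2, -1.4, -5.1]
grip_width: 0.203
grip_force: 69.0
```

Run:
```python
from h import *
import json
p,R=pose();s=ctrl.sense();print(p,s["joints"].round(2),s["force"],(R*Ro.from_matrix(M).inv()).as_euler("ZYX"))
i=ctrl.camera_info("wrist");w=ctrl.capture("wrist")[:,:,::-1];d=ctrl.capture("side")[:,:,::-1]
json.dump({k:np.array(v).tolist() for k,v in i.items() if k in "KRt"},open("w6.json","w"))
cv2.imwrite("pics/w6r.png",w);cv2.imwrite("pics/s6r.png",d)
Rt=R*Ro.from_matrix(M).inv();ot=p-Rt.apply([0,0,164])
P=[(48,85,0),(-48,85,0),(-48,-85,0),(48,85,135),(-48,85,135),(-48,-85,135),(48,-85,135),(0,66,165)]
print("side tank",proj("side",Rt.apply(P)+ot).round(1).tolist());print("wrist tank",proj("w",Rt.apply(P)+ot,i).round(1).tolist())
c=d[80:230,130:280];cv2.imwrite("pics/c6.png",np.hstack([cv2.resize(c,(500,500),interpolation=cv2.INTER_CUBIC),cv2.resize(w[0:384,150:380],(300,500))]))
```

```text
[603.98845959 -38.06363716 315.56953394] [-0.26  0.46  1.07  0.    1.61 -0.18] [-0.18039459 -1.40410759 -5.1129443 ] [-0.0807617  -0.00161546  0.00049112]
side tank [[225.3, 191.0], [257.7, 201.5], [285.6, 166.9], [221.7, 147.4], [256.8, 157.1], [286.9, 124.6], [254.5, 116.9], [242.3, 137.5]]
wrist tank [[302.4, 87.3], [205.6, 87.3], [212.4, 242.8], [341.8, 75.5], [167.2, 75.5], [187.1, 329.9], [321.6, 329.8], [254.8, 113.2]]
```

View pics/c6.png

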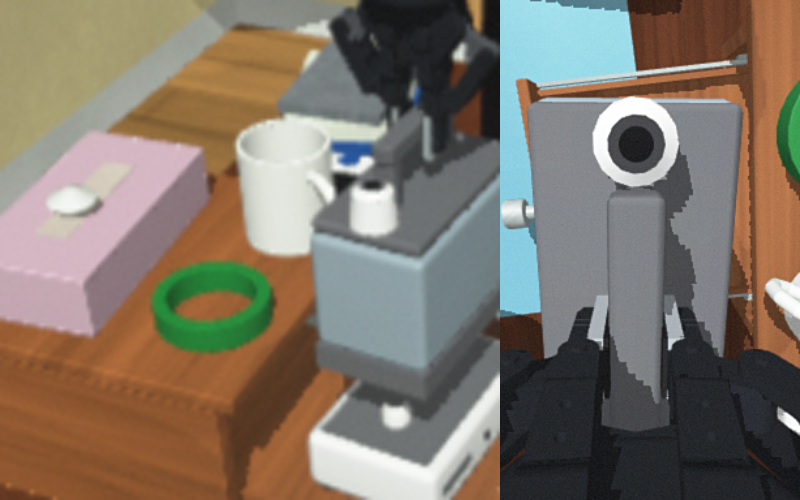

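Side view: the tank hangs above the base with a post visible below it at about (397,415). Wrist view: the nozzle is within a pixel of prediction in x. Lowering gently now.

Emit:
arm_command:
  increments:
    - {"dr":[0,0,0],"offset":[0,0,0.1],"hand":-1}
    - {"dr":[0,0,0],"offset":[0,0,0.1],"hand":-1}
    - {"dr":[0,0,0],"offset":[0,0,0.05],"hand":-1}
    - {"dr":[0,0,0],"offset":[0,0,0.02],"hand":-1}
    - {"dr":[0,0,0],"offset":[0,0,0.02],"hand":-1}
    - {"dr":[0,0,0],"offset":[0,0,0.02],"hand":-1}
    - {"dr":[0,0,0],"offset":[0,0,0.02],"hand":-1}
    - {"dr":[0,0,0],"offset":[0,0,0],"hand":-1}

```text
time_s: 13.05
eef_pos: [603.9, -38.9, 277.4]
ee_rot: [0.001, 0.736, 0.677, 0.001]
force: [1.0, 0.3, -3.8]
grip_width: 0.198
grip_force: 69.0
```

Emit:
arm_command:
  increments:
    - {"dr":[0,0,0],"offset":[0,0,0.02],"hand":-1}
    - {"dr":[0,0,0],"offset":[0,0,0.02],"hand":-1}
    - {"dr":[0,0,0],"offset":[0,0,0.02],"hand":-1}
    - {"dr":[0,0,0],"offset":[0,0,0],"hand":-1}

```text
time_s: 13.45
eef_pos: [603.9, -38.8, 270.0]
ee_rot: [0.001, 0.736, 0.677, 0.001]
force: [0.0, 0.7, -5.0]
grip_width: 0.195
grip_force: 69.0
```

Emit:
arm_command:
  increments:
    - {"dr":[0,0,0],"offset":[0,0,0.02],"hand":-1}
    - {"dr":[0,0,0],"offset":[0,0,0.02],"hand":-1}
    - {"dr":[0,0,0],"offset":[0,0,0.02],"hand":-1}
    - {"dr":[0,0,0],"offset":[0,0,0],"hand":-1}

```text
time_s: 13.85
eef_pos: [603.9, -38.9, 262.8]
ee_rot: [0.001, 0.736, 0.677, 0.001]
force: [-0.8, -0.2, -4.8]
grip_width: 0.199
grip_force: 69.0
```

Emit:
arm_command:
  increments:
    - {"dr":[0,0,0],"offset":[0,0,0.015],"hand":-1}
    - {"dr":[0,0,0],"offset":[0,0,0.015],"hand":-1}
    - {"dr":[0,0,0],"offset":[0,0,0],"hand":-1}

```text
time_s: 14.15
eef_pos: [604.0, -38.9, 259.4]
ee_rot: [0.001, 0.736, 0.677, 0.001]
force: [0.9, -0.5, -4.4]
grip_width: 0.195
grip_force: 69.0
```

Emit:
arm_command:
  increments:
    - {"dr":[0,0,0],"offset":[0,0,0.012],"hand":-1}
    - {"dr":[0,0,0],"offset":[0,0,0.012],"hand":-1}
    - {"dr":[0,0,0],"offset":[0,0,0],"hand":-1}

```text
time_s: 14.45
eef_pos: [604.0, -38.9, 256.5]
ee_rot: [0.001, 0.736, 0.677, 0.001]
force: [-0.4, 0.5, -3.5]
grip_width: 0.199
grip_force: 69.1
```

Emit:
arm_command:
  increments:
    - {"dr":[0,0,0],"offset":[0,0,0.01],"hand":-1}
    - {"dr":[0,0,0],"offset":[0,0,0.01],"hand":-1}
    - {"dr":[0,0,0],"offset":[0,0,0],"hand":-1}

```text
time_s: 14.75
eef_pos: [604.0, -38.9, 254.2]
ee_rot: [0.001, 0.736, 0.677, 0.001]
force: [0.3, -0.4, -4.9]
grip_width: 0.198
grip_force: 69.1
```

Emit:
arm_command:
  increments:
    - {"dr":[0,0,0],"offset":[0,0,0.01],"hand":-1}
    - {"dr":[0,0,0],"offset":[0,0,0.01],"hand":-1}
    - {"dr":[0,0,0],"offset":[0,0,0],"hand":-1}

```text
time_s: 15.05
eef_pos: [604.0, -38.9, 251.7]
ee_rot: [0.001, 0.736, 0.677, 0.001]
force: [-0.7, 0.3, -4.8]
grip_width: 0.198
grip_force: 69.0
```

Run:
```python
from h import *
p,R=pose();s=ctrl.sense();print(p,s["force"],s["wrist_torque"])
d=ctrl.capture("side")[:,:,::-1];cv2.imwrite("pics/c7.png",cv2.resize(d[100:240,200:340],(600,600),interpolation=cv2.INTER_CUBIC))
```

```text
[604.04420008 -38.89230582 251.74083427] [-0.6761499   0.25647102 -4.80976682] [0.02513137 0.00470216 0.07494834]
```

View pics/c7.png

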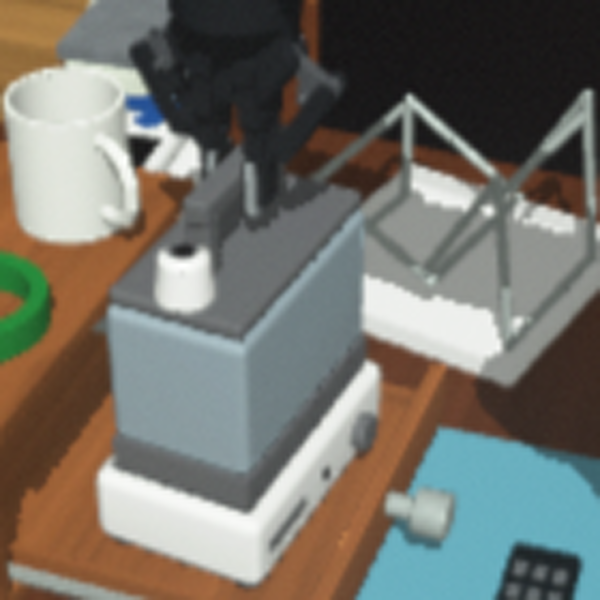

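The tank is almost on the deck and aligned with the base, with no contact force yet. I'll continue in small steps.

Emit:
arm_command:
  increments:
    - {"dr":[0,0,0],"offset":[0,0,0.008],"hand":-1}
    - {"dr":[0,0,0],"offset":[0,0,0.008],"hand":-1}
    - {"dr":[0,0,0],"offset":[0,0,0],"hand":-1}

```text
time_s: 15.4
eef_pos: [604.1, -38.9, 249.9]
ee_rot: [0.001, 0.736, 0.677, 0.001]
force: [-0.4, -0.4, -4.6]
grip_width: 0.199
grip_force: 69.0
```

Emit:
arm_command:
  increments:
    - {"dr":[0,0,0],"offset":[0,0,0.008],"hand":-1}
    - {"dr":[0,0,0],"offset":[0,0,0],"hand":-1}

```text
time_s: 15.6
eef_pos: [604.1, -38.9, 249.1]
ee_rot: [0.002, 0.736, 0.677, 0.001]
force: [-0.1, 0.0, -3.4]
grip_width: 0.202
grip_force: 68.9
```

Emit:
arm_command:
  increments:
    - {"dr":[0,0,0],"offset":[0,0,0.008],"hand":-1}
    - {"dr":[0,0,0],"offset":[0,0,0],"hand":-1}

```text
time_s: 15.8
eef_pos: [604.2, -39.0, 249.0]
ee_rot: [0.002, 0.736, 0.677, 0.002]
force: [-2.0, -0.4, 2.8]
grip_width: 0.2
grip_force: 69.9
```

Emit:
arm_command:
  increments:
    - {"dr":[0,0,0],"offset":[0,0,0.008],"hand":-1}
    - {"dr":[0,0,0],"offset":[0,0,0],"hand":-1}

```text
time_s: 16.0
eef_pos: [604.6, -38.9, 248.8]
ee_rot: [0.003, 0.736, 0.677, 0.002]
force: [-2.1, 0.8, 7.3]
grip_width: 0.2
grip_force: 70.6
```

Emit:
arm_command:
  increments:
    - {"dr":[0,0,0],"offset":[0,0,0.008],"hand":-1}
    - {"dr":[0,0,0],"offset":[0,0,0],"hand":-1}
    - {"dr":[0,0,0],"offset":[0,0,0],"hand":-1}
    - {"dr":[0,0,0],"offset":[0,0,0],"hand":-1}

```text
time_s: 16.4
eef_pos: [604.9, -38.8, 248.7]
ee_rot: [0.003, 0.736, 0.677, 0.003]
force: [-2.9, 1.9, 11.4]
grip_width: 0.195
grip_force: 71.1
```

Run:
```python
from h import *
s=ctrl.sense();print(s["eef_pos"],s["force"],s["wrist_torque"])
d=ctrl.capture("side")[:,:,::-1];cv2.imwrite("pics/c8.png",cv2.resize(d[100:240,200:340],(600,600),interpolation=cv2.INTER_CUBIC))
```

```text
[604.88795584 -38.84863595 248.72597669] [-2.91288589  1.91033462 11.39468189] [ 0.1762885   0.26246678 -0.03834368]
```

View pics/c8.png

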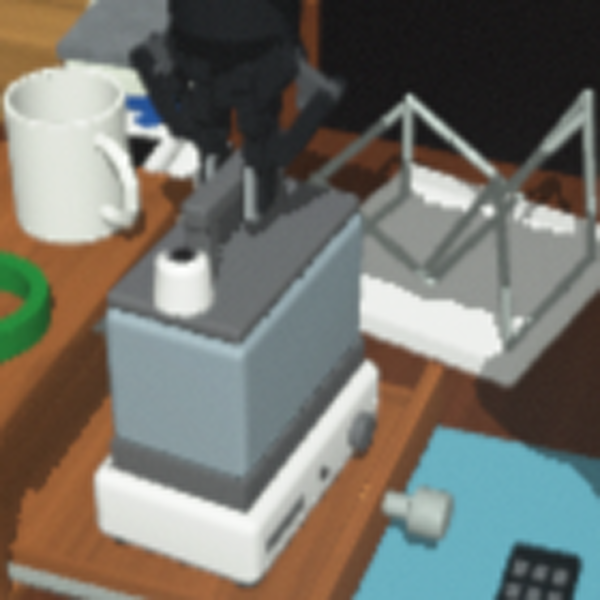

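The tank now looks down on the base all round. I'll check its height numerically, comparing the nozzle at (182,255) and the near top corner at (242,340).

Run:
```python
from h import *
Rt=Ro.from_euler("z",-.083)
for z in (92,98,104,110): print(z,proj("side",Rt.apply([(0,66,165),(-48,85,135),(-48,85,0)])+[604,-38.5,z]).round(1).tolist())
B=Rt.apply([(-60,95,62),(-60,95,0),(60,95,62)])+[604,-38.5,30];print("base",proj("side",B).round(1).tolist())
```

```text
92 [[243.3, 158.4], [257.2, 177.5], [258.2, 218.8]]
98 [[243.2, 156.3], [257.2, 175.5], [258.1, 217.1]]
104 [[243.1, 154.3], [257.1, 173.5], [258.1, 215.4]]
110 [[243.0, 152.2], [257.1, 171.4], [258.1, 213.7]]
base [[260.5, 222.5], [260.8, 239.5], [221.2, 209.0]]
```

Emit:
arm_command:
  increments:
    - {"dr":[0,0,0],"offset":[0,0,-0.012],"hand":-1}
    - {"dr":[0,0,0],"offset":[0,0,0],"hand":-1}
    - {"dr":[0,0,0],"offset":[0,0,0],"hand":0}
    - {"dr":[0,0,0],"offset":[0,0,0],"hand":1}
    - {"dr":[0,0,0],"offset":[0,0,0],"hand":1}
    - {"dr":[0,0,0],"offset":[0,0,0],"hand":1}
    - {"dr":[0,0,0],"offset":[0,0,0],"hand":1}

```text
time_s: 17.15
eef_pos: [604.1, -38.9, 247.5]
ee_rot: [0.001, 0.736, 0.677, 0.001]
force: [0.5, -0.2, 0.1]
grip_width: 0.995
grip_force: 0.0
```

Emit:
arm_command:
  increments:
    - {"dr":[0,0,0],"offset":[0,0,-0.1],"hand":1}
    - {"dr":[0,0,0],"offset":[0,0,-0.2],"hand":1}
    - {"dr":[0,0,0],"offset":[0,0,-0.3],"hand":1}
    - {"dr":[0,0,0],"offset":[0,0,-0.3],"hand":1}
    - {"dr":[0,0,0],"offset":[0,0,-0.3],"hand":1}
    - {"dr":[0,0,0],"offset":[0,0,0],"hand":1}
    - {"dr":[0,0,0],"offset":[0,0,0],"hand":1}

```text
time_s: 17.85
eef_pos: [603.6, -38.9, 392.4]
ee_rot: [0.002, 0.736, 0.677, 0.002]
force: [-0.2, 0.4, -1.5]
grip_width: 1.001
grip_force: 0.0
```

Run:
```python
from h import *
s=ctrl.sense();print(s["eef_pos"],s["force"],s["time_s"])
d=ctrl.capture("side")[:,:,::-1];t=ctrl.capture("wrist")[:,:,::-1]
cv2.imwrite("pics/c9.png",np.hstack([cv2.resize(d[100:240,200:340],(420,420)),cv2.resize(t,(380,285),interpolation=cv2.INTER_AREA)[[*range(285)]+[284]*135]]))
```

```text
[603.56854975 -38.86220314 392.36759055] [-0.17524903  0.36868525 -1.49833841] 17.85
```

View pics/c9.png

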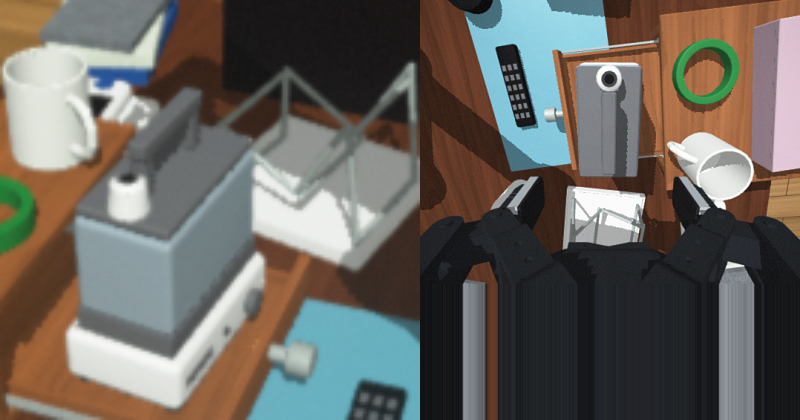

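The tank stands upright and seated on the base, the tray is out, the mug, tape and remote haven't moved, and the gripper is clear. Handing in.

```bash
python3 -c "
from rig import ctrl
print(ctrl.finish_job())"
```

```text
the job is handed in; nothing more can be done
None
```

I pulled the tray out until it met its stop, lowered the tank onto the base, let go with the gripper clear, and handed the job in at about 18 s; no verdict came back.

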